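# Load the copper bar into the spring clamp

## Robot

A 6-joint arm with a two-finger parallel gripper is mounted at the origin on the work surface. World frame = base frame: x ahead of the robot, y to its left, z up, the work surface at z = 0. Lengths are in m, angles in rad, forces in N, time in s.
With the tool pointing down it reaches from about 0.375 to 0.9 m from the base axis. Payload 3.1 kg.
Tool frame: the origin (TCP) lies on the centre line of the jaws, within the pads' length; the fingertips stand 25 mm ahead of it and the grasp point (between the pads) lies 6 mm ahead of it; z points along the fingers, y is the line along which they close (so a half turn about z gives the same grasp; the last joint's range is limited). The gripper opens to 85 mm and grips with 20 to 120 N. Pads are 22 mm wide; open, the fingers measure 114 mm over their backs; the gripper's body (76 mm by 85 mm) begins 54 mm behind the grasp point. The pads swing forward as they close: fully open they stand 13 mm farther back than shut.
Start: joints at [0.936, 0.527, 1.433, -0, 1.181, -0.178], TCP at [0.275, 0.561, 0.256] pointing down, gripper open.
Joint ranges: [-3.08, 3.08], [-0.75, 2.2], [0.22, 2.44], [-1.43, 4.57], [0, 2.65], [-2.85, 2.85]. Speed limits (rad/s): [2.79, 2.79, 3.14, 3.14, 3.14, 3.14].

## Interface

Orientations are given as [roll, pitch, yaw] about the fixed x, y, z axes, in that order (R = Rz(yaw) Ry(pitch) Rx(roll)).
In Python, from cell import bot, kinematics, monitor, camera, camera_model, models gives the robot as it stands. Calls block until the motion is done:
- bot.move_to(position, orientation): joint-space move of the TCP to a pose.
- bot.move_linear(position, ori=None, max_speed=0.15, force_limit=None): straight line of the TCP; ori=None keeps the orientation; max_speed is the mean speed in m/s. With force_limit (N) it stops when the force on the tool has changed by that much, and returns True; else False.
- bot.goto_joints(angles): joint-space move.
- bot.open_gripper() and bot.close_gripper(grasp_force=None): open the fingers fully, or close them until they stop; grasp_force is the grip in N (None keeps the last).
- bot.hold(seconds).
- kinematics.solve_ik(position, orientation): joint angles nearest the present ones, or None.
- monitor.read_state(): the state.
- camera(name): name is "scene" or "top" or "wrist"; returns the picture (480x640x3 uint8, blue, green, red); there is no depth.
- camera_model(name): a dict with "vertical_fov" (degrees; the focal length in pixels is half the picture's height over the tangent of half this angle, whatever the lens; pixels are square), "cx", "cy" (the principal point, pixels), "dist" ([k1, k2, p1, p2, k3] as OpenCV has them; the pictures are not rectified), "world_from_camera" (4x4, takes a point from camera to world coordinates); the wrist camera has in their place "hand_eye" (4x4, takes a point from camera to tool coordinates, whose origin is the TCP and whose axes are the flange's). Camera axes: x right, y up, looking along -z (the intrinsics and any distortion apply to the point x, -y, -z); pixel columns grow to the right and rows downward; lengths in m; the calibration is good to about 2 mm. A picture is of the moment at which its call begins: read the wrist's pose just before it. camera_model takes no time and is no camera call.
A pose or a line that the arm cannot do raises bot.IKError and nothing moves.
- bot.close_job(): hands the job in; it is judged then, once.
Trained networks look in the newest picture that a camera, given by its name, has taken for a name from the list of things; names that differ only in an ending like _2 or _b are one class to them, and where a whole thing is asked for, a point or a joint stands for the part that bears it (a point fixed in the world has none). Each returns a list of dicts, best first, with "conf" (0 to 1); they miss things now and then, are a little off and sometimes report something else, mostly with a low value. They report only what shows in the picture. A call takes as long as a camera call.
- models.spot_in(name, camera): "point" ([column, row] in pixels, amid what is visible of it).
- models.trace(name, camera): "mask" (480x640 bool, what is visible of it) and "point" ([column, row] in pixels, amid what is visible of it).
The state is a dict: "time": time; "qpos": joint angles; "qvel": joint speeds; "joint_efforts": joint torques, N m; "tcp_pos": TCP position; "eef_rot": TCP orientation; "force": force on the tool from outside, world axes, zero at the start; "moment": the same for the moment, N m; "grip_width": finger opening in m; "gripper_force": force on a finger pad.
Only numpy, scipy, OpenCV 4.12 (cv2) and the standard library are available. Lean on these libraries where they do the work, as an engineer would, in place of code of your own. Each camera call takes 0.05 s, during which the arm holds its last target. There are 200 camera calls.

## Task

Load the copper bar into the blue bench clamp for chasing: press the red sprung jaw back, slip the bar upright and square between the two jaws, broad faces against them, and set it down fully home on the clamp's bed. Let go so that the spring alone holds it, and leave the steel bar where it stands.

Things in the scene. Friction and masses are not known exactly. Their poses are not given: they have to be found in the camera images.
- copper_bar: Reddish copper bar, 24 mm (x) by 44 mm (y) by 56 mm tall (z), about 0.5 kg, upright on the bench. Origin: centre of its underside. Broad faces (44 x 56) look along its x. Grip it across the 44 mm, on the narrow faces: the fingers then pass outside the jaws, which are only 36 mm wide.
- steel_bar: Grey steel bar of the same size, a bystander; origin and axes as for the copper bar. To be left alone.
- clamp: Blue fixed clamp, yaw up to 25 deg. Origin at bench height under the fixed grey jaw's holding face, mid jaw; x points to the red sprung jaw, away from the robot, y along the jaws, z up. In mm: bed top z 12 (x -40 to 125, y +-42); fixed jaw x -14 to 0, y +-18, top z 36; spring tube and end block behind the red jaw, x 74 to 120, top z 56; guide rods stick out to x 165.
- jaw (a joint): Travel (m) of the red jaw along clamp +x: 0 at rest, 0.040 fully back. Its face is at x = 10 mm + travel, y +-18, top z 57: 21 mm above the fixed jaw, so a bar held over the fixed jaw can push it back, then go down; bar centre at x 15 to 34 mm clears. Spring 5 N at 0, 11 N at 0.040, lightly damped, shuts at once when let go. About 0.014 with the bar clamped.

How it is judged:
On the way:
1. the sprung jaw is pressed back while the copper bar is still above the bed, over the clamp (value of joint jaw above 0.011 m and z of copper_bar in the frame of clamp above 0.022 m and horizontal distance between copper_bar and clamp below 0.06 m).
At the end, for the whole second after the job is handed in: Copper bar at rest on the bed (within 4 mm), upright within 7 deg, square to the jaws within 10 deg, centred along them within 14 mm, its centre 8 to 17 mm from the fixed jaw's face, sprung jaw holding it (travel 10 to 19 mm). Steel bar within 30 mm of its start (x of copper_bar in the frame of clamp between 0.008 and 0.017 m and y of copper_bar in the frame of clamp between -0.014 and 0.014 m and z of copper_bar in the frame of clamp between 0.008 and 0.016 m and angle between copper_bar's own z axis and vertical below 0.12 rad and angle between the x axis of copper_bar and the x axis of clamp, either way round below 0.17 rad and value of joint jaw between 0.01 and 0.019 m and linear speed of copper_bar below 0.02 m/s and distance of steel_bar from where it was at the start of the episode below 0.03 m); the robot touches nothing.
It fails at once if the steel bar is shoved, lifted or knocked over (distance of steel_bar from where it was at the start of the episode above 0.03 m or angle between steel_bar's own z axis and vertical above 0.5 rad).
It also fails if it takes over 45 s, if anything falls off the work surface, if the arm or the gripper's body presses on something with over 40 N, if the wrist force passes 120 N, or if a joint passes its speed limit or range.

## Working session

There is one attempt and no reset: what is moved stays moved. The work goes in short steps, each a Python script; the robot and the scene stay as the last script left them, time stands still between calls to the robot, and variables do not carry over. Pictures are saved under pics/ and viewed, at most 10 in all, crops included, and the job is handed in when it is done.

```bash
mkdir -p pics; ls; cat > h.py <<'E'
import numpy as np, cv2
from cell import bot, kinematics, monitor, camera, camera_model, models
from scipy.spatial.transform import Rotation as Ro
def KD(m):
    f=240/np.tan(np.radians(m["vertical_fov"])/2)
    return np.array([[f,0,m["cx"]],[0,f,m["cy"]],[0,0,1.]]),np.array(m["dist"],float)
def T(name,st=None):
    m=camera_model(name)
    if "world_from_camera" in m: return m,np.array(m["world_from_camera"])
    A=np.eye(4);A[:3,3]=st["tcp_pos"];A[:3,:3]=Ro.from_euler("xyz",st["eef_rot"]).as_matrix()
    return m,A@np.array(m["hand_eye"])
def ray(name,px,z,st=None):
    m,W=T(name,st);K,D=KD(m)
    p=cv2.undistortPoints(np.array(px,float).reshape(-1,1,2),K,D).reshape(-1,2)
    d=np.c_[p[:,0],-p[:,1],-np.ones(len(p))]@W[:3,:3].T;o=W[:3,3]
    return o+d*((z-o[2])/d[:,2])[:,None]
def proj(name,P,st=None):
    m,W=T(name,st);K,D=KD(m)
    P=(np.array(P,float).reshape(-1,3)-W[:3,3])@W[:3,:3]
    P=P*[1,-1,-1]
    return cv2.projectPoints(P,np.zeros(3),np.zeros(3),K,D)[0].reshape(-1,2)
E
python3 - <<'E'
from h import *
st=monitor.read_state();print(st)
for c in("top","scene"):
    im=camera(c);cv2.imwrite(f"pics/{c}0.png",im)
    m,W=T(c);print(c,m["vertical_fov"],W.round(3).tolist())
    for n in("copper_bar","steel_bar","clamp","jaw"):
        for d in models.trace(n,c)[:2]:
            ys,xs=np.nonzero(d["mask"]);r=cv2.minAreaRect(np.c_[xs,ys].astype(np.float32))
            print(c,n,round(d["conf"],2),np.round(d["point"]),len(xs),np.round(r[0]),np.round(r[1]),round(r[2],1),ray(c,[d["point"]],0.05).round(3))
E
```

```text
pics
{'time': 0.0, 'qpos': array([ 9.36530024e-01,  5.28491413e-01,  1.43389145e+00, -1.99530698e-06,
        1.18138213e+00, -1.78467772e-01]), 'qvel': array([-4.11700822e-04, -6.27196054e-06, -2.65918953e-04, -7.80180222e-04,
       -4.43057226e-04, -4.10496787e-04]), 'joint_efforts': array([-6.83592716e-04, -4.42350483e+01, -1.78023058e+01, -2.40300133e-04,
        8.22518341e-03, -2.77311921e-05]), 'tcp_pos': array([0.27467499, 0.56068092, 0.25532149]), 'eef_rot': array([-3.13945449e+00, -3.83823265e-04,  2.68579447e+00]), 'force': array([ 0.28546519, -0.41718898,  0.47450205]), 'moment': array([0.00627978, 0.02532519, 0.0167017 ]), 'gripper_force': 0.0, 'grip_width': 0.08552993686380504}
top 45.19345106167922 [[0.082, 0.974, -0.212, 0.328], [-0.997, 0.081, -0.016, -0.097], [0.002, 0.213, 0.977, 1.0], [0.0, 0.0, 0.0, 1.0]]
top copper_bar 0.81 [379. 290.] 494 [380. 291.] [18. 29.] 82.9 [[ 0.461 -0.185  0.05 ]]
top copper_bar 0.3 [202. 219.] 1014 [205. 213.] [28. 56.] 22.7 [[0.557 0.123 0.05 ]]
top steel_bar 0.82 [466. 279.] 609 [468. 280.] [32. 21.] 15.9 [[ 0.492 -0.328  0.05 ]]
top clamp 0.6 [206. 224.] 4643 [204. 222.] [50. 97.] 19.2 [[0.549 0.114 0.05 ]]
top jaw 0.7 [199. 222.] 925 [204. 212.] [28. 55.] 21.8 [[0.551 0.127 0.05 ]]
scene 56.69099707091804 [[0.159, -0.686, 0.71, 1.157], [0.987, 0.107, -0.118, -0.191], [0.005, 0.719, 0.695, 0.63], [0.0, 0.0, 0.0, 1.0]]
scene copper_bar 0.87 [270. 218.] 624 [272. 219.] [29. 23.] 82.9 [[ 0.481 -0.192  0.05 ]]
scene steel_bar 0.81 [200. 238.] 689 [198. 237.] [28. 27.] 90.0 [[ 0.517 -0.327  0.05 ]]
scene clamp 0.82 [436. 246.] 2522 [437. 246.] [64. 45.] 84.3 [[0.609 0.108 0.05 ]]
scene jaw 0.95 [435. 231.] 614 [438. 242.] [57. 24.] 80.9 [[0.568 0.12  0.05 ]]
```

```bash
python3 - <<'E'
from h import *
im=cv2.imread("pics/top0.png");cv2.imwrite("pics/top0c.png",cv2.resize(im[130:360,120:520],None,fx=2,fy=2,interpolation=cv2.INTER_CUBIC))
print(np.array(camera_model("wrist")["hand_eye"]).round(3).tolist(),camera_model("wrist")["vertical_fov"])
for n,p in(("clamp",[0.53,0.12,0.33]),("copper_bar",[0.46,-0.19,0.30])):
    best=None
    for y in np.arange(-3.1,3.2,0.2):
        q=kinematics.solve_ik(p,[np.pi,0,y])
        if q is not None and (best is None or abs(q[5])<best[0]): best=(abs(q[5]),y)
    print(n,best)
    bot.move_to(p,[np.pi,0,best[1]]);bot.hold(0.2)
    st=monitor.read_state();im=camera("wrist");cv2.imwrite(f"pics/w_{n}.png",im)
    np.save(f"st_{n}.npy",np.r_[st["tcp_pos"],st["eef_rot"]])
    print(st["tcp_pos"],st["eef_rot"],st["qpos"],st["time"])
    for k in("copper_bar","steel_bar","clamp","jaw"):
        for d in models.trace(k,"wrist")[:1]:
            np.save(f"m_{n}_{k}.npy",d["mask"])
            print(k,d["conf"],d["point"],d["mask"].sum(),ray("wrist",[d["point"]],0.05,st))
a=cv2.hconcat([cv2.imread(f"pics/w_{n}.png") for n in("clamp","copper_bar")]);cv2.imwrite("pics/both.png",cv2.resize(a,(800,300)))
E
```

```text
[[0.0, 0.948, 0.318, 0.082], [1.0, -0.001, 0.001, 0.001], [0.001, 0.318, -0.948, -0.118], [0.0, 0.0, 0.0, 1.0]] 66.29651939752837
clamp (np.float64(0.08774574859143769), np.float64(1.500000000000004))
[0.52982242 0.12081966 0.32989385] [-3.14136530e+00 -7.24706983e-05  1.50148050e+00] [1.84488691e-02 3.35474841e-01 1.54436040e+00 9.66945086e-05
 1.26197754e+00 8.77352859e-02] 2.5667
copper_bar 0.91 [287.8, 413.2] 1061 [[ 0.46630074 -0.16854591  0.05      ]]
jaw 0.56 [350.8, 185.8] 2259 [[0.56433534 0.13368032 0.05      ]]
copper_bar (np.float64(0.05417646650025931), np.float64(0.9000000000000035))
[ 0.46050419 -0.18897563  0.30014719] [ 3.14130408e+00 -1.51884127e-04  9.02195209e-01] [-6.14372250e-01  3.00577603e-01  1.69049838e+00  1.49004696e-04
  1.15022029e+00  5.41680729e-02] 4.2333
copper_bar 0.88 [318.9, 198.0] 1386 [[ 0.4642124  -0.18205548  0.05      ]]
steel_bar 0.69 [418.8, 280.8] 1265 [[ 0.49310083 -0.32187719  0.05      ]]
clamp 0.33 [421.6, 280.2] 1304 [[ 0.49590175 -0.32317693  0.05      ]]
```

View pics/top0c.png

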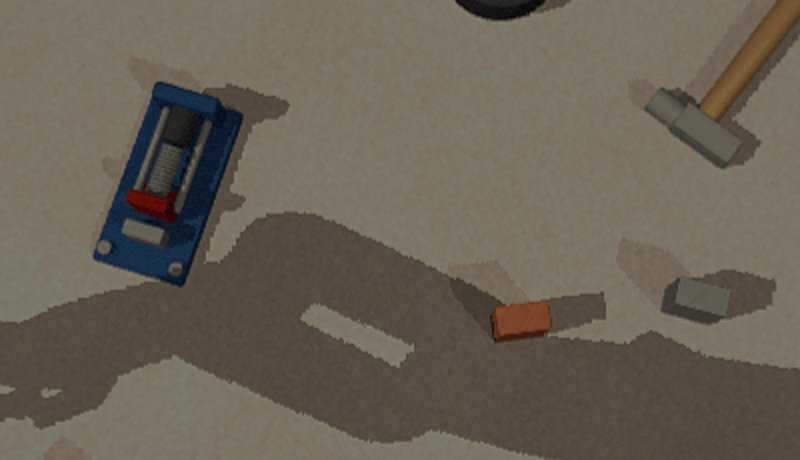

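View pics/both.png

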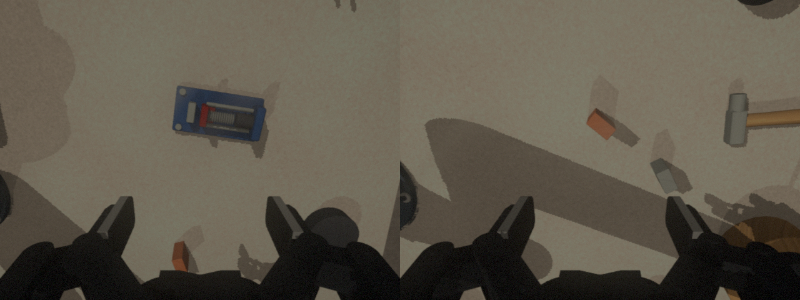

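```bash
cat > fit.py <<'E'
from h import *
from scipy.optimize import minimize
def box(x0,x1,y0,y1,z0,z1): return np.array([[x,y,z] for x in(x0,x1) for y in(y0,y1) for z in(z0,z1)])/1000
def place(P,p): 
    c,s=np.cos(p[2]),np.sin(p[2]);return np.c_[P[:,0]*c-P[:,1]*s+p[0],P[:,0]*s+P[:,1]*c+p[1],P[:,2]]
def sil(boxes,p,v):
    S=8;m=np.zeros((480*2,640*2),np.uint8)
    for b in boxes:
        h=cv2.convexHull((proj(v[0],place(b,p),v[2])*2).astype(np.float32))
        cv2.fillConvexPoly(m,np.round(h*16).astype(np.int32),1,shift=4)
    return m
def fit(boxes,views,p0):
    ms=[cv2.resize(v[1].astype(np.uint8),(1280,960),interpolation=cv2.INTER_NEAREST) for v in views]
    def cost(q):
        p=[q[0]/10,q[1]/10,q[2]];t=0
        for v,m in zip(views,ms):
            s=sil(boxes,p,v);t+=1-(s&m).sum()/max(1,(s|m).sum())
        return t/len(views)
    q0=np.array([p0[0]*10,p0[1]*10,p0[2]])
    r=minimize(cost,q0,method="Nelder-Mead",options=dict(initial_simplex=np.vstack([q0]+[q0+d for d in([.08,0,0],[0,.08,0],[0,0,.15])]),xatol=1e-3,fatol=1e-4))
    return np.array([r.x[0]/10,r.x[1]/10,r.x[2]]),r.fun
BAR=[box(-12,12,-22,22,0,56)]
CL=[box(-40,125,-42,42,0,12)]
def ldst(n):
    a=np.load(n);return dict(tcp_pos=a[:3],eef_rot=a[3:])
E
python3 - <<'E'
from fit import *
V={}
for c in("top","scene"):
    camera(c)
    for n in("copper_bar","steel_bar"): V[c,n]=(c,models.trace(n,c)[0]["mask"],None)
for n in("copper_bar","steel_bar"): V["w",n]=("wrist",np.load(f"m_copper_bar_{n}.npy"),ldst("st_copper_bar.npy"))
V["w2","copper_bar"]=("wrist",np.load("m_clamp_copper_bar.npy"),ldst("st_clamp.npy"))
for n,p0 in(("copper_bar",[.46,-.185]),("steel_bar",[.49,-.325])):
    vs={k:v for k,v in V.items() if k[1]==n}
    for sel in [list(vs)]+[[k] for k in vs]:
        rs=[fit(BAR,[vs[k] for k in sel],p0+[a]) for a in(-1,-.5,0,.5,1,1.5)]
        r=min(rs,key=lambda r:r[1]);print(n,[k[0] for k in sel],r[0].round(4),round(r[1],3))
im=cv2.imread("pics/w_clamp.png");cv2.imwrite("pics/wc.png",cv2.resize(im[120:240,260:440],None,fx=4.4,fy=4.4,interpolation=cv2.INTER_CUBIC))
E
```

```text
Traceback (most recent call last):
IndexError: list index out of range
```

```bash
python3 - <<'E'
from fit import *
V={}
for c in("top","scene"):
    camera(c)
    for n in("copper_bar","steel_bar"):
        r=models.trace(n,c)
        if r and r[0]["conf"]>.6: V[c,n]=(c,r[0]["mask"],None);print(c,n,r[0]["conf"],r[0]["mask"].sum())
for n in("copper_bar","steel_bar"): V["w",n]=("wrist",np.load(f"m_copper_bar_{n}.npy"),ldst("st_copper_bar.npy"))
V["w2","copper_bar"]=("wrist",np.load("m_clamp_copper_bar.npy"),ldst("st_clamp.npy"))
for n,p0 in(("copper_bar",[.46,-.185]),("steel_bar",[.49,-.325])):
    vs={k:v for k,v in V.items() if k[1]==n}
    for sel in [list(vs)]+[[k] for k in vs]:
        rs=[fit(BAR,[vs[k] for k in sel],p0+[a]) for a in(-1,-.5,0,.5,1,1.5)]
        r=min(rs,key=lambda r:r[1]);print(n,[k[0] for k in sel],r[0].round(4),round(r[1],3))
im=cv2.imread("pics/w_clamp.png");cv2.imwrite("pics/wc.png",cv2.resize(im[120:240,260:440],None,fx=4.4,fy=4.4,interpolation=cv2.INTER_CUBIC))
E
```

```text
copper_bar ['w', 'w2'] [ 0.4638 -0.1866  0.1859] 0.096
copper_bar ['w'] [ 0.4638 -0.1866  0.19  ] 0.035
copper_bar ['w2'] [ 0.4638 -0.1866  0.1731] 0.153Traceback (most recent call last):
  File "<stdin>", line 13, in <module>
  File "fit.py", line 20, in fit
    r=minimize(cost,q0,method="Nelder-Mead",options=dict(initial_simplex=np.vstack([q0]+[q0+d for d in([.08,0,0],[0,.08,0],[0,0,.15])]),xatol=1e-3,fatol=1e-4))
    res = _minimize_neldermead(fun, x0, args, callback, bounds=bounds,
                               **options)
    fxr = func(xr)
    fx = function(np.copy(x), *(wrapper_args + args))
  File "fit.py", line 17, in cost
    s=sil(boxes,p,v);t+=1-(s&m).sum()/max(1,(s|m).sum())
  File "fit.py", line 9, in sil
    h=cv2.convexHull((proj(v[0],place(b,p),v[2])*2).astype(np.float32))
                      ~~~~^^^^^^^^^^^^^^^^^^^^^^
  File "h.py", line 18, in proj
    m,W=T(name,st);K,D=KD(m)
        ~^^^^^^^^^
  File "h.py", line 8, in T
    m=camera_model(name)
ValueError: time passes only in moves, steps and waits
```

```bash
sed -i 's/^def T(name/import functools\ncamera_model=functools.lru_cache(None)(camera_model)\ndef T(name/' h.py; python3 - <<'E'
from fit import *
im=cv2.imread("pics/w_clamp.png")
st=ldst("st_clamp.npy")
hsv=cv2.cvtColor(im,cv2.COLOR_BGR2HSV)
blue=cv2.inRange(hsv,(100,110,20),(130,255,255))
n,l,s,c=cv2.connectedComponentsWithStats(blue);i=1+np.argmax(s[1:,4]);print(s[i])
h=cv2.convexHull(np.argwhere(l==i)[:,::-1].astype(np.int32));m=np.zeros((480,640),np.uint8);cv2.fillConvexPoly(m,h,1)
def hullsil(boxes,p,v):
    P=np.vstack(boxes);mm=np.zeros((960,1280),np.uint8)
    hh=cv2.convexHull((proj(v[0],place(P,p),v[2])*2).astype(np.float32));cv2.fillConvexPoly(mm,np.round(hh*16).astype(np.int32),1,shift=4);return mm
import fit as F;F.sil=hullsil
CLB=[CL[0],box(104,120,-30,30,12,56)]
for bx in(CL,CLB):
    r=min([fit(bx,[("wrist",m,st)],[.50,.11,a]) for a in(0,.2,.4,-.2)],key=lambda r:r[1]);print(r)
p=r[0]
big=cv2.resize(im[120:240,260:440],None,fx=4.4,fy=4.4,interpolation=cv2.INTER_CUBIC)
for b,col in((CL[0],(0,255,255)),(box(-14,0,-18,18,36,36),(0,255,0)),(box(10,10,-18,18,57,57),(255,255,255))):
    q=(proj("wrist",place(b,p),st)-[260,120]+.5)*4.4
    cv2.polylines(big,[cv2.convexHull(q.astype(np.int32))],True,col,1)
cv2.imwrite("pics/wc.png",big)
E
```

```text
[402 183  18  40 201]
(array([0.58333737, 0.00590435, 0.76792849]), np.float64(0.9505557014089437))
(array([0.58681306, 0.01093769, 0.95756172]), np.float64(0.9537143169040991))
```

View pics/wc.png

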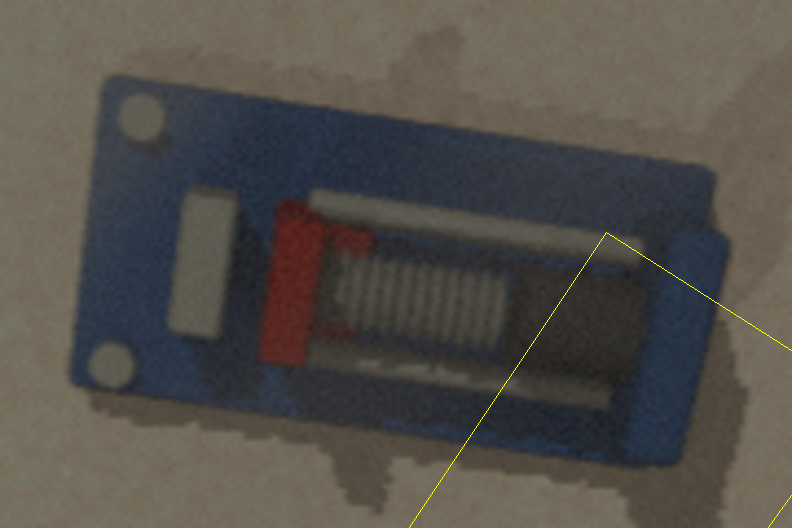

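```bash
python3 - <<'E'
from fit import *
from scipy.optimize import least_squares
st=ldst("st_clamp.npy")
O=np.array([[-40,42,12],[-40,-42,12],[125,42,12],[-14,18,36],[0,18,36],[-14,-18,36],[0,-18,36],[10,18,57],[10,-18,57]])/1000
I=np.array([[104,72],[69,388],[716,166],[187,188],[239,190],[168,334],[219,339],[278,202],[261,363]])/4.4+[260,120]-.5
f=lambda p:(proj("wrist",place(O,p),st)-I).ravel()
r=least_squares(f,[.5,.11,-.2],loss="soft_l1");print(r.x,(f(r.x).reshape(-1,2)).round(1).tolist())
np.save("clamp.npy",r.x)
# check with top and reach for grasp
p=r.x;im=cv2.imread("pics/top0.png")
for b,col in((CL[0],(0,255,255)),(box(-14,0,-18,18,36,36),(0,255,0)),(box(10,10,-18,18,57,57),(255,255,255))):
    q=(proj("top",place(b,p))-[140,160]+.5)*5;
    if b is CL[0]: big=cv2.resize(im[160:280,140:260],None,fx=5,fy=5,interpolation=cv2.INTER_CUBIC)
    cv2.polylines(big,[cv2.convexHull(q.astype(np.int32))],True,col,1)
cv2.imwrite("pics/topfit.png",big)
for nm,xyz,yaw in(("cu",[.4638,-.1866,.04],.19),("cl",[p[0]+.02,p[1],.05],p[2])):
    for y in(yaw,yaw+np.pi,yaw-np.pi): print(nm,y,kinematics.solve_ik(xyz,[np.pi,0,y]))
E
```

```text
[ 0.52164938  0.13994855 -0.21201513] [[-0.6, -0.1], [-0.3, -0.5], [1.7, -0.4], [-0.5, 0.3], [0.2, 1.7], [-0.2, -0.8], [0.4, -0.2], [0.5, 2.7], [-0.5, -0.5]]
cu 0.19 [-6.06409228e-01  7.38005746e-01  1.89308859e+00 -4.44089210e-16
  5.10498316e-01  7.74387099e-01]
cu 3.331592653589793 [-6.06409228e-01  7.38005746e-01  1.89308859e+00 -4.44089210e-16
  5.10498316e-01 -2.36720556e+00]
cu -2.951592653589793 [-6.06409228e-01  7.38005746e-01  1.89308859e+00 -4.44089210e-16
  5.10498316e-01 -2.36720556e+00]
cl -0.21201512926914767 [ 5.31058850e-02  7.54151121e-01  1.73872790e+00 -4.44089210e-16
  6.48713629e-01  1.83591734e+00]
cl 2.9295775243206457 [ 0.05310588  0.75415112  1.7387279   0.          0.64871363 -1.30567531]
cl -3.3536077828589406 [ 0.05310588  0.75415112  1.7387279   0.          0.64871363 -1.30567531]
```

View pics/topfit.png

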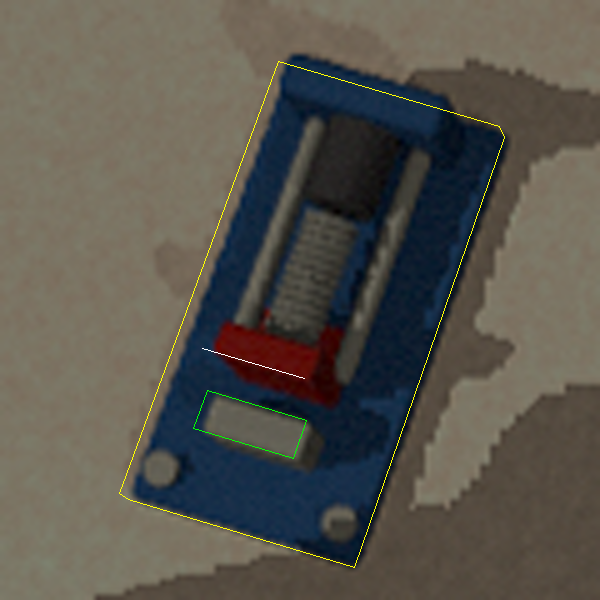

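```bash
python3 - <<'E'
from fit import *
c=np.array([.4638,-.1866]);y=.19
bot.open_gripper()
bot.move_to([*c,.16],[np.pi,0,y]);bot.hold(.2)
print(bot.move_linear([*c,.036],max_speed=.1,force_limit=20))
print(bot.close_gripper(110));bot.hold(.3)
s=monitor.read_state();print(s["grip_width"],s["gripper_force"],s["force"],s["tcp_pos"])
bot.move_linear([*c,.20],max_speed=.15);bot.hold(.2)
s=monitor.read_state();print(s["grip_width"],s["gripper_force"],s["force"],s["tcp_pos"])
p=np.load("clamp.npy");p[1]-=.001;np.save("clamp.npy",p)
R=lambda x,z:[*(p[:2]+x*np.array([np.cos(p[2]),np.sin(p[2])])),z+.036]
bot.move_to(R(-.045,.17),[np.pi,0,p[2]])
bot.hold(.3);s=monitor.read_state();im=camera("wrist");cv2.imwrite("pics/held.png",im);print(s["time"],s["tcp_pos"])
for n in("jaw","copper_bar"):
    for d in models.trace(n,"wrist")[:1]: print(n,d["conf"],d["point"])
np.save("st_held.npy",np.r_[s["tcp_pos"],s["eef_rot"]])
for b,col in((CL[0],(0,255,255)),(box(-14,0,-18,18,36,36),(0,255,0)),(box(10,10,-18,18,57,57),(255,255,255))):
    cv2.polylines(im,[cv2.convexHull(proj("wrist",place(b,p),s).astype(np.int32))],True,col,1)
cv2.imwrite("pics/heldfit.png",im)
E
```

```text
False
False
0.04288808815815363 111.5381920337677 [-0.33790899 -0.77219631  4.52884468] [ 0.46411169 -0.18690552  0.03674739]
0.04292255323527476 111.81748509407043 [-0.14131434  0.19161668 -5.73369548] [ 0.4634158  -0.18636562  0.19916923]
11.1917 [0.47795571 0.14763158 0.20597832]
copper_bar 0.66 [318.9, 352.7]
```

View pics/heldfit.png

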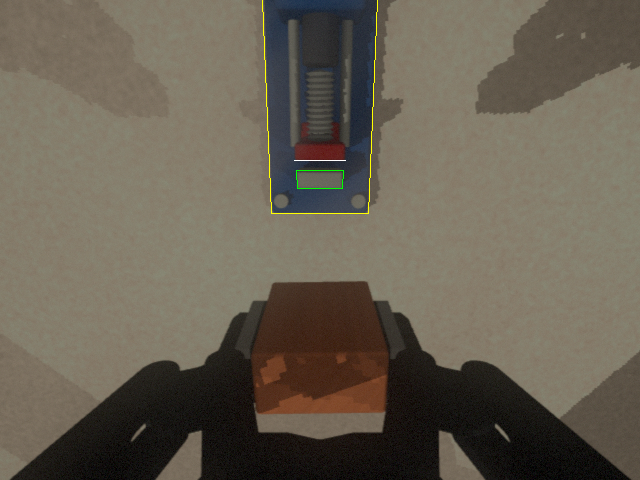

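The overlay matches the clamp (fixed jaw at ~(320,180), red jaw at ~(320,152)), and the bar is held square at column 320. I'll go ahead.

```bash
python3 - <<'E'
from fit import *
p=np.load("clamp.npy")
R=lambda x,z:[*(p[:2]+x*np.array([np.cos(p[2]),np.sin(p[2])])),z+.036]
S=lambda t:(lambda s:print(t,round(s["time"],2),s["force"].round(1),s["grip_width"].round(4),s["tcp_pos"].round(4),((s["tcp_pos"][:2]-p[:2])@[np.cos(p[2]),np.sin(p[2])]).round(4)))(monitor.read_state())
bot.move_linear(R(-.045,.06),max_speed=.12)
bot.move_linear(R(-.012,.0425),max_speed=.08);S("pre")
print(bot.move_linear(R(.024,.0425),max_speed=.05,force_limit=30));bot.hold(.2);S("pushed")
s=monitor.read_state();im=camera("wrist");cv2.imwrite("pics/pushed.png",im[:, 120:520])
cv2.imwrite("pics/pushed_s.png",camera("scene")[190:300,370:520])
a=cv2.resize(cv2.imread("pics/pushed_s.png"),(545,400),interpolation=cv2.INTER_CUBIC)
b=cv2.resize(cv2.imread("pics/pushed.png"),(255,306))
o=np.zeros((400,800,3),np.uint8);o[:,:545]=a;o[:306,545:]=b;cv2.imwrite("pics/p2.png",o)
E
```

```text
Traceback (most recent call last):
AttributeError: 'float' object has no attribute 'round'
```

```bash
cat >> fit.py <<'E'
p=np.load("clamp.npy");ux=np.array([np.cos(p[2]),np.sin(p[2])])
R=lambda x,z:[*(p[:2]+x*ux),z+.036]
def S(t):
    s=monitor.read_state();print(t,round(s["time"],2),np.round(s["force"],1),round(s["grip_width"],4),np.round(s["tcp_pos"],4),"x",np.round((s["tcp_pos"][:2]-p[:2])@ux,4))
E
python3 - <<'E'
from fit import *
S("pre")
print(bot.move_linear(R(.024,.0425),max_speed=.05,force_limit=30));bot.hold(.2);S("pushed")
im=camera("wrist");sc=camera("scene")
a=cv2.resize(sc[190:300,370:520],(545,400),interpolation=cv2.INTER_CUBIC)
b=cv2.resize(im[:,120:520],(255,306))
o=np.zeros((400,800,3),np.uint8);o[:,:545]=a;o[:306,545:]=b;cv2.imwrite("pics/p2.png",o)
E
```

```text
pre 13.03 [-0.4 -0.2 -6. ] 0.043 [0.5096 0.1413 0.0781] x -0.0123
False
pushed 14.09 [-6.6  2.6 -1.2] 0.043 [0.5405 0.1345 0.078 ] x 0.0193
```

View pics/p2.png

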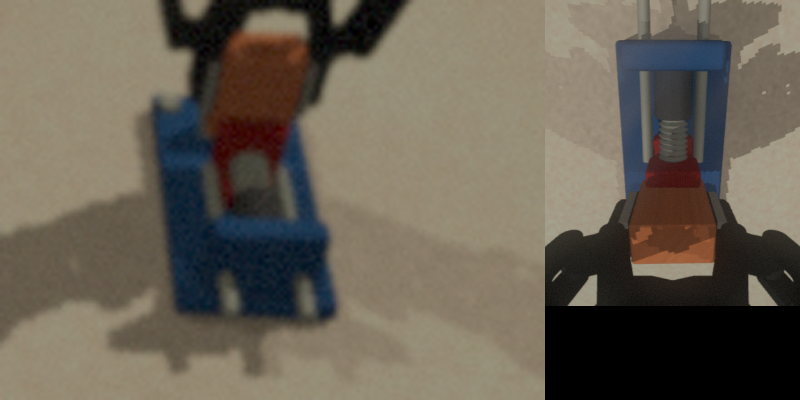

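The red jaw has been pressed back by the bar (rods out at the far end). The bar is still square and its top edges haven't moved in the grip. The arm yields about 5 mm, so I'll push slightly further and then lower it.

```bash
python3 - <<'E'
from fit import *
print(bot.move_linear(R(.029,.0425),max_speed=.05));bot.hold(.2);S("pushed")
print(bot.move_linear(R(.029,.010),max_speed=.04,force_limit=22));bot.hold(.2);S("down")
im=camera("wrist");sc=camera("scene")
a=cv2.resize(sc[190:300,370:520],(545,400),interpolation=cv2.INTER_CUBIC)
b=cv2.resize(im[:,120:520],(255,306))
o=np.zeros((400,800,3),np.uint8);o[:,:545]=a;o[:306,545:]=b;cv2.imwrite("pics/p3.png",o)
E
```

```text
False
pushed 14.64 [-8.   2.2 -1.7] 0.0431 [0.5446 0.1335 0.0777] x 0.0236
True
down 15.56 [-1.3  0.1  6. ] 0.043 [0.5445 0.1331 0.0488] x 0.0236
```

View pics/p3.png

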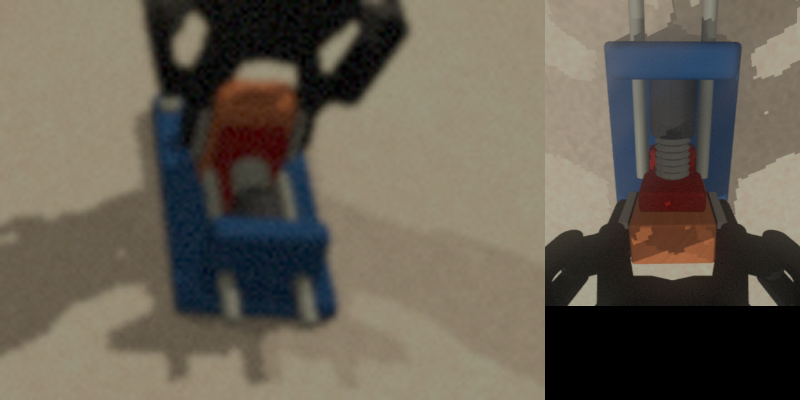

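The bar has bottomed out on the bed (bar underside about 13 mm). Next I'll slide it back to the fixed jaw, release and check.

```bash
python3 - <<'E'
from fit import *
print(bot.move_linear(R(.010,.012),max_speed=.03,force_limit=16));bot.hold(.2);S("back")
bot.open_gripper();bot.hold(.2);S("open")
s=monitor.read_state()["tcp_pos"]
print(bot.move_linear([s[0],s[1],s[2]+.07],max_speed=.1,force_limit=25));S("up")
bot.move_linear([s[0]-.10*ux[0],s[1]-.10*ux[1],s[2]+.17],max_speed=.2);bot.hold(.3);S("view")
st=monitor.read_state();im=camera("wrist")
r=models.trace("copper_bar","wrist")
B=box(-12,12,-22,22,12,68)
if r:
    print(r[0]["conf"],r[0]["mask"].sum())
    P=p[:2]+.012*ux
    f,e=fit([B],[("wrist",r[0]["mask"],st)],[*P,p[2]]);d=f[:2]-p[:2]
    print("clamp frame",d@ux,d@[-ux[1],ux[0]],f[2]-p[2],e)
w=place(B+[.012,0,0],p);q=proj("wrist",w,st);c=q.mean(0).astype(int)
x0=max(c[0]-120,0);y0=max(c[1]-90,0);o=im[y0:y0+180,x0:x0+240]
o=cv2.resize(o,None,fx=3,fy=3,interpolation=cv2.INTER_CUBIC)
for k in([1,3,7,5],[0,2,6,4]): cv2.polylines(o,[((q[k]-[x0,y0])*3).astype(np.int32)],True,(0,255,0),1)
cv2.imwrite("pics/fin.png",o)
E
```

```text
False
back 16.38 [ 1.6 -5.6  4.4] 0.043 [0.5337 0.136  0.0489] x 0.0124
open 17.08 [-0.3  0.1  0.2] 0.0855 [0.5314 0.1369 0.048 ] x 0.0099
False
up 17.93 [ 0.2 -0.3 -0.8] 0.0854 [0.531  0.1369 0.1177] x 0.0095
view 19.09 [-0.3  1.2 -0.3] 0.0854 [0.4338 0.1578 0.2173] x -0.0898
0.87 2635
clamp frame 0.011717043646925976 0.0008000210391148906 -0.018117147583876586 0.04036446469248289
```

View pics/fin.png

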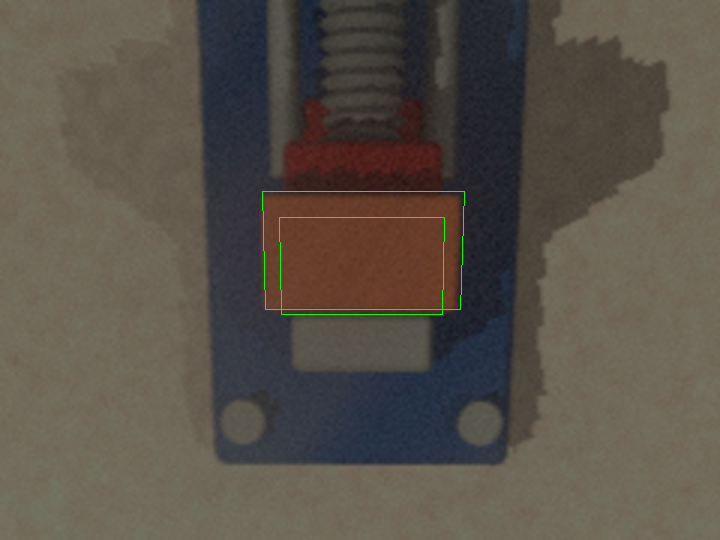

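The bar is seated square between the jaws. Its top face, (262–462, 190–310) in the crop, coincides with the predicted fully home box.

```bash
python3 -c "
from cell import bot
print(bot.close_job())"
```

```text
the job is handed in; nothing more can be done
None
```

The copper bar is loaded upright and square in the clamp, home on the bed and held by the spring alone (centre 11.7 mm from the fixed jaw in the last picture). The arm never went near the steel bar, though I didn't re-measure it, and the job is handed in with no verdict returned.

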